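# Fit the axle of the teaching-lab pulley stand

### The job

Take the yellow-handled metal axle off its wooden rest and thread it, from the robot's side, through the near ear, the red pulley and the far ear of the blue pulley stand until its handle is fully home against the near ear, then let go. The ears are clamped off-centre by an unknown amount, so find the hole by feel and push gently, with light hand force only, and do not disturb the other things on the table.

Things in the scene. Friction and masses are not known exactly. Their poses are not given: they have to be found in the camera images.
- stand: Pulley stand, fixed. Blue base plate 130 (x) x 120 (y) x 12 mm; origin at the centre of its underside, x along the hole axis and away from the robot (within about 20 degrees), z up. It carries a fork of two upright aluminium ears, 72 mm wide, tops 82 mm above the table, with a red pulley between them. Keep pushes on the stand light: 35 N is too much.
- near_mid (a point): Point of the stand's base frame, NOT of the fork: on the base's centre line (y = 0), 65 mm up (the holes' height), at the near ear's robot-side face, x = -30 mm. Fork, holes and pulley are clamped together on a cross slot, anywhere from 14 mm to the -y to 14 mm to the +y side of this line; the offset is not measured. Clamped firmly: it does not shift under light pushes. Axes as the stand.
- far_mid (a point): As near_mid, at the far ear's outer face, x = +30 mm. Each ear is 8 mm thick (x = -30 to -22 and +22 to +30 mm) with a round 12.4 mm hole, chamfered 2 mm on its robot-side face. Both holes are in line, parallel to the stand's x, 65 mm above the table. The pulley on the same axis (diameter 56, x = -9 to +9 mm, bore 15 mm) turns freely.
- axle_grip (a point): The loose axle, about 40 g: yellow square handle 40 mm long, 20 x 20 mm across, with an aluminium rod, 10 mm diameter, sticking out 72 mm from one end. This point is the handle's centre, on the rod's axis; x points along the rod to its free end. Shoulder at x = +20, rod end at +92 mm. Fully home, this point is at x = -50 mm of the stand. Grip from above, across the 20 mm.
- axle_tip (a point): Centre of the free end of the axle's rod (square end with 0.8 mm rounded rim), 92 mm from the handle's centre; x as for axle_grip.
- rest: Wooden rest, fixed: plate 80 (x) x 60 (y) x 8 mm, origin at the centre of its underside, z up. The axle lies level along x, axis 45 mm above the table, handle centre at x = -50 mm: the handle on a 12 mm wide post (x = -40 to -32 mm), narrower than itself; the rod in an open-topped 12 mm notch of a second post (x = +25 to +31 mm, 30 mm wide, top 49 mm up).
- cell: Bystander: round battery cell standing upright, diameter 33 mm, 59 mm tall; origin at the centre of its underside.
- lamp: Bystander: blue lamp board 100 x 60 mm, 39 mm tall with its bulb and two terminals; origin at the centre of its underside.
- holder: Bystander: yellow battery holder 70 x 32 mm, 21 mm tall; origin at the centre of its underside.
- tub: Bystander: clear open tub 120 x 90 x 50 mm; origin at the centre of its underside.
There are look-alikes about, which are no part of the job. What is shaped like the part that bears axle_grip but black or purple is not meant.

How it is judged:
By the outcome, as a careful person would: the job done as asked, in the order asked, and still so for the second after the job is handed in, with the robot touching nothing.
It also fails if it takes over 72 s, if anything falls off the work surface, if the arm or the gripper's body presses on something with over 40 N, if the wrist force passes 120 N, or if a joint passes its speed limit or range.

### The arm

A 6-joint arm with a two-finger parallel gripper is mounted at the origin on the work surface. World frame = base frame: x ahead of the robot, y to its left, z up, the work surface at z = 0. Lengths are in mm, angles in rad, forces in N, time in s.
With the tool pointing down it reaches from about 400 to 925 mm from the base axis. Payload 12.5 kg.
Tool frame: the origin (TCP) lies at the very end of the fingers, on their centre line; the grasp point (between the pads) lies 19 mm behind it; z points along the fingers, y is the line along which they close (so a half turn about z gives the same grasp; the last joint's range is limited). The gripper opens to 95 mm and grips with 3 to 60 N. Pads are 20 mm wide; open, the fingers measure 119 mm over their backs; the gripper's body (75 mm by 180 mm) begins 59 mm behind the grasp point.
Start: joints at [-1.417, 0.491, 1.559, -0, 1.092, -0.106], TCP at [160.577, -604.038, 214.661] pointing down, gripper open.
Joint ranges: [-3.1, 3.1], [-0.84, 2.19], [0.05, 2.79], [-1.13, 4.28], [0.06, 2.93], [-2.69, 2.69]. Speed limits (rad/s): [2.22, 2.22, 2.79, 3.14, 3.14, 3.14].

### API

Orientations are given as [roll, pitch, yaw] about the fixed x, y, z axes, in that order (R = Rz(yaw) Ry(pitch) Rx(roll)).
In Python, from cell import state, imaging, env, spot_in, mark_of gives the robot as it stands. The module is installed in compiled form; this text tells all that it offers.
- The arm moves only by the tool step_arm, never from a script. Its argument "increments" is a list of rows, each an object with "slide": the shift along the tool's x, y, z in m, a list of three; "roll": the turn about the tool's z in rad. A call has 1 to 5 rows; each row is the pose to reach, as a shift and turn from the pose commanded when the call began, along the tool's axes at that moment; what a row does not reach only later rows make up. A row lasts 1/8 s, in which the tool goes at most 62.5 mm and 10.7 degrees, less where a joint would pass 70% of its speed; a pose out of reach is approached as far as the arm can. A call with a gripper value outside its range is refused whole. "fingers" is the opening, from 0 (shut) to 1 (fully open), set as the call begins (left out, the last holds). The fingers move at their own pace and stop on an object; the grip force is fixed at half the most. Time passes only in rows, so rows that repeat a pose let the fingers close. It gives the time, the measured TCP pose, the force, the opening and the grip force at its end, in the units of the state.
- state(): the state, without advancing time (a new reading comes with each control period).
- imaging.read_camera(name): name is "side" or "top" or "wrist"; returns a dict with "color" (480x640x3 uint8, red, green, blue), "z_map" (480x640 float32, mm along the optical axis (not along the pixel's ray), 0 where there is no reading), "intrinsics" (3x3 intrinsics, pixels), "distortion" ([k1, k2, p1, p2, k3] as OpenCV has them; the pictures are not rectified), "camera_from_world" (4x4, takes a point from world to camera coordinates). Camera axes: x right, y up, looking along -z (the intrinsics and any distortion apply to the point x, -y, -z); pixel columns grow to the right and rows downward; lengths in mm; the calibration is good to about 2 mm. A picture is of the moment at which its call begins.
- env.job_done(): hands the job in; it is judged then, once.
Trained networks look in the newest picture that a camera, given by its name, has taken for a name from the list of things; names that differ only in an ending like _2 or _b are one class to them, and where a whole thing is asked for, a point or a joint stands for the part that bears it (a point fixed in the world has none). Each returns a list of dicts, best first, with "confidence" (0 to 1); they miss things now and then, are a little off and sometimes report something else, mostly with a low value. They report only what shows in the picture. A call takes as long as a camera call. They do not tell look-alikes from the thing itself.
- spot_in(camera, target): "bbox" ([left, top, right, bottom] in pixels, round what is visible of it).
- mark_of(camera, target): "uv" ([column, row] in pixels: a listed point, or the origin of a listed thing).
The state is a dict: "t": time; "joints": joint angles; "qvel": joint speeds; "tau": joint torques, N m; "eef_pos": TCP position; "tcp_rot": TCP orientation; "ft_force": force on the tool from outside, world axes, zero at the start; "moment": the same for the moment, N m; "opening": opening from 0.0 (shut) to 1.0 (fully open); "grip_force": force on a finger pad.
Only numpy, scipy, OpenCV 4.12 (cv2) and the standard library are available. Lean on these libraries where they do the work, as an engineer would, in place of code of your own. Each camera call takes 0.05 s, during which the arm holds its last target. There are 200 camera calls.

## Working session

There is one attempt and no reset: what is moved stays moved. The work goes in short steps, Python scripts to look and compute and a tool call to move; the robot and the scene stay as the last step left them, time stands still between calls to the robot, and variables do not carry over. Pictures are saved under pics/ and viewed, at most 10 in all, crops included, and the job is handed in when it is done.

Besides the shell and the picture viewer there is one more tool, called after "Request:" as name(argument=value, ...), one argument or row to a line, values as JSON. step_arm: Moves the arm, as the interface text tells. Its arguments: {"type":"object","properties":{"increments":{"type":"array"},"fingers":{"type":"number"}},"required":["increments"]}

```bash
mkdir -p pics
cat > h.py <<'E'
import numpy as np,cv2
from cell import state,imaging,env,spot_in,mark_of
def cam(n,save=None):
    d=imaging.read_camera(n)
    if save: cv2.imwrite('pics/'+save,d['color'][...,::-1])
    return d
def ray(d,uv):
    p=cv2.undistortPoints(np.array([[uv]],float),d['intrinsics'],np.array(d['distortion'],float))[0,0]
    T=np.linalg.inv(d['camera_from_world']); r=T[:3,:3]@np.array([p[0],-p[1],-1.]); return T[:3,3],r
def at_z(d,uv,z):
    o,r=ray(d,uv); return o+r*(z-o[2])/r[2]
def at_depth(d,uv):
    o,r=ray(d,uv); u,v=int(round(uv[0])),int(round(uv[1])); return o+r*d['z_map'][v,u]
def cloud(d):
    v,u=np.nonzero(d['z_map']>0)
    p=cv2.undistortPoints(np.stack([u,v],1).astype(float)[:,None],d['intrinsics'],np.array(d['distortion'],float))[:,0]
    z=d['z_map'][v,u]; c=np.stack([p[:,0]*z,-p[:,1]*z,-z],1)
    T=np.linalg.inv(d['camera_from_world']); return c@T[:3,:3].T+T[:3,3],d['color'][v,u],u,v
E
python3 - <<'E'
from h import *
np.set_printoptions(precision=1,suppress=True)
s=state();print(s)
for n in ['top','side']:
    d=cam(n,n+'0.png')
    for t,z in [('stand',0),('near_mid',65),('far_mid',65),('axle_grip',45),('axle_tip',45),('rest',0),('cell',0),('lamp',0),('holder',0),('tub',0)]:
        for m in mark_of(n,t)[:3]:
            print(n,t,round(m['confidence'],2),np.array(m['uv']),at_z(d,m['uv'],z))
E
```

```text
{'t': 0.0, 'joints': array([-1.4,  0.5,  1.6, -0. ,  1.1, -0.1]), 'qvel': array([ 0., -0.,  0.,  0., -0., -0.]), 'tau': array([  0. , -61.3, -25.8,   0.1,   0. ,  -0. ]), 'eef_pos': array([ 160.5, -603.8,  214.1]), 'tcp_rot': array([-3.1, -0. ,  0.3]), 'ft_force': array([ 1. , -0.5, -0.1]), 'moment': array([ 0. ,  0. , -0.1]), 'grip_force': 0.0, 'opening': 0.9993646327470379}
top stand 0.74 [259.6 209.1] [624.  176.2   0. ]
top near_mid 0.83 [257.6 222. ] [586.8 171.6  65. ]
top far_mid 0.83 [251.1 193.9] [646.5 187.3  65. ]
top axle_grip 0.8 [417.7 324.1] [ 379.3 -172.6   45. ]
top axle_grip 0.69 [326.8 256. ] [519.2  23.2  45. ]
top axle_grip 0.56 [402.3 268.2] [ 496.9 -139.2   45. ]
top axle_tip 0.71 [412.7 226.2] [ 588. -161.   45.]
top axle_tip 0.56 [449.6 301. ] [ 429.6 -240.3   45. ]
top axle_tip 0.54 [360.5 228.9] [579.5 -48.4  45. ]
top rest 0.9 [400.4 247. ] [ 545.5 -143.6    0. ]
top cell 0.48 [375.  191.2] [671.4 -84.7   0. ]
top lamp 0.58 [444.6 171.7] [ 720.  -242.7    0. ]
top holder 0.83 [186.1 281. ] [458.3 334.3   0. ]
top tub 0.75 [176.9 194.6] [652.5 363.9   0. ]

[... 182 characters left out ...]
43.6 182.2  65. ]
side axle_grip 0.73 [246.4 344.3] [ 372.5 -202.    45. ]
side axle_grip 0.72 [315.5 275.3] [518.2 -24.4  45. ]
side axle_grip 0.59 [311.9 309.2] [ 497.4 -127.4   45. ]
side axle_tip 0.8 [282.6 374. ] [ 428.6 -282.1   45. ]
side axle_tip 0.71 [361.7 312.2] [ 587.2 -151.3   45. ]
side rest 0.71 [273.6 206.5] [458.9 342.    0. ]
side rest 0.69 [444.2 359.1] [ 718.1 -250.5   -0. ]
side rest 0.68 [334.7 331. ] [ 537.4 -144.6    0. ]
side cell 0.72 [394.5 297.3] [673.1 -65.7   0. ]
side lamp 0.73 [442.7 357.3] [ 716.9 -245.7   -0. ]
side holder 0.79 [270.1 208. ] [449.5 336.    0. ]
side holder 0.54 [345.5 233.1] [617.5 187.2   0. ]
side tub 0.83 [347.9 195.4] [655.8 365.    0. ]
```

View pics/top0.png

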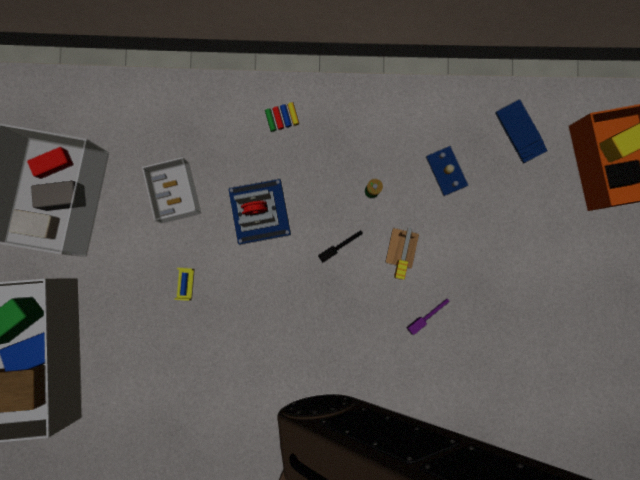

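View pics/side0.png

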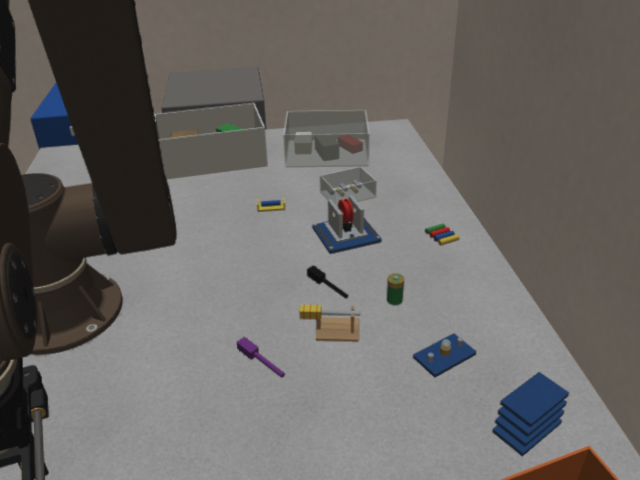

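The target is the yellow handle at about (402,268) in the top picture, lying on the wooden rest. The black look-alike is at (330,254) and the purple one at (415,325), and both stay untouched. The blue stand is at (259,210). Next I'll refine the poses from depth.

Run:
```python
from h import *
np.set_printoptions(precision=2,suppress=True)
for n in ['top','side']:
    d=cam(n);P,C,u,v=cloud(d);hsv=cv2.cvtColor(C[None],cv2.COLOR_RGB2HSV)[0].astype(int)
    yel=(hsv[:,0]>20)&(hsv[:,0]<35)&(hsv[:,1]>150)&(hsv[:,2]>90)
    a=yel&(np.linalg.norm(P[:,:2]-[497,-133],axis=1)<60)&(P[:,2]>25)
    q=P[a];top=q[q[:,2]>48]
    print(n,'handle',len(q),q.mean(0),q.min(0),q.max(0)); 
    r=cv2.minAreaRect(top[:,:2].astype(np.float32));print(' rect',r,len(top),top[:,2].mean())
    rod=(np.linalg.norm(P[:,:2]-[550,-147],axis=1)<45)&(P[:,2]>42)&(hsv[:,1]<60)
    q=P[rod];print(' rod',len(q));
    if len(q)>5:
        l=cv2.fitLine(q[:,:2].astype(np.float32),cv2.DIST_HUBER,0,.01,.01).ravel();print(l,np.arctan2(l[1],l[0]),q.min(0),q.max(0))
    b=(hsv[:,0]>100)&(hsv[:,0]<125)&(hsv[:,1]>120)&(np.linalg.norm(P[:,:2]-[622,177],axis=1)<100)&(P[:,2]<18)&(P[:,2]>6)
    r=cv2.minAreaRect(P[b][:,:2].astype(np.float32));print(' base',b.sum(),r,P[b][:,2].mean())
    e=(np.linalg.norm(P[:,:2]-[620,177],axis=1)<75)&(P[:,2]>72)&(P[:,2]<95)&(hsv[:,1]<90)
    q=P[e]; print(' ears',len(q)); 
    if len(q)>5: print(q.min(0),q.max(0),cv2.minAreaRect(q[:,:2].astype(np.float32)))
```

```text
top handle 158 [ 494.54 -135.37   54.32] [ 475.76 -147.14   50.3 ] [ 514.1  -123.63   59.15]
 rect ((494.404296875, -135.35826110839844), (19.136611938476562, 38.448970794677734), 76.10021209716797) 158 54.323555826010455
 rod 134
[   0.98   -0.2   550.13 -146.51] -0.19675255 [ 516.35 -157.05   44.41] [ 583.99 -137.76   53.16]
 base 1082 ((617.6153564453125, 176.19573974609375), (126.79175567626953, 117.96722412109375), 12.120835304260254) 11.34722061291666
 ears 315
[579.94 139.83  72.18] [653.03 220.94  86.7 ] ((617.1817016601562, 180.6022491455078), (62.27109909057617, 71.72135925292969), 12.02401065826416)
side handle 113 [ 493.17 -136.42   53.93] [ 474.23 -147.93   50.14] [ 511.8  -120.9    58.28]
 rect ((492.99853515625, -135.14593505859375), (19.549360275268555, 36.595069885253906), 74.75833129882812) 113 53.93366401630597
 rod 208
[   0.98   -0.2   548.03 -147.93] -0.20343573 [ 511.62 -165.05   42.  ] [ 583.98 -135.09   54.91]
 base 542 ((614.2627563476562, 174.26119995117188), (122.67595672607422, 123.31449127197266), 11.509172439575195) 10.806122582861562
 ears 218
[580.02 135.69  72.06] [653.73 229.72  85.62] ((616.8111572265625, 182.94583129882812), (62.61286163330078, 83.01847076416016), 12.615782737731934)
```

```bash
cat >> h.py <<'E'
from scipy.spatial.transform import Rotation as Ro
def goto(x,y,z,yaw):
    s=state();R=Ro.from_euler('xyz',s['tcp_rot']).as_matrix()
    sl=R.T@(np.array([x,y,z])-s['eef_pos'])/1000
    cy=np.arctan2(R[1,0],R[0,0]);dr=-(yaw-cy);dr=(dr+np.pi)%(2*np.pi)-np.pi
    print('t',round(s['t'],2),'pos',s['eef_pos'].round(1),'rot',np.round(s['tcp_rot'],4),'F',s['ft_force'].round(1),'slide',sl.round(4),'roll',round(dr,4))
E
python3 -c "
from h import *
goto(494,-135,230,-.2)"
```

```text
t 1.2 pos [ 160.6 -604.   214.6] rot [ 3.1415 -0.      0.2598] F [-0.3 -0.2  0.3] slide [ 0.4427 -0.3676 -0.0154] roll 0.4598
```

Request:
step_arm(
  increments=[
    {"slide": [0.045,-0.037,-0.002],"roll": 0.1},
    {"slide": [0.09,-0.074,-0.004],"roll": 0.2},
    {"slide": [0.135,-0.111,-0.006],"roll": 0.3},
    {"slide": [0.18,-0.148,-0.008],"roll": 0.4},
    {"slide": [0.225,-0.185,-0.01],"roll": 0.46},
  ],
  fingers=1,
)

```text
t: 1.82
eef_pos: [331.3, -365.9, 224.9]
tcp_rot: [3.141, -0.0, -0.203]
ft_force: [0.8, -1.1, -0.6]
opening: 1.001
grip_force: 0.0
```

```bash
python3 -c "
from h import *
goto(494,-135,230,-.2)"
```

```text
t 1.82 pos [ 331.3 -365.9  224.9] rot [ 3.1412e+00 -4.0000e-04 -2.0310e-01] F [ 0.8 -1.1 -0.6] slide [ 0.1127 -0.259  -0.0052] roll -0.0031
```

Request:
step_arm(
  increments=[
    {"slide": [0.0225,-0.052,-0.001],"roll": 0},
    {"slide": [0.045,-0.104,-0.002],"roll": 0},
    {"slide": [0.0675,-0.156,-0.003],"roll": 0},
    {"slide": [0.09,-0.208,-0.004],"roll": 0},
    {"slide": [0.113,-0.259,-0.005],"roll": 0},
  ],
)

```text
t: 2.45
eef_pos: [493.7, -134.4, 229.9]
tcp_rot: [3.141, -0.001, -0.2]
ft_force: [1.0, -0.7, 0.1]
opening: 1.0
grip_force: 0.0
```

Run:
```python
from h import *
np.set_printoptions(precision=2,suppress=True)
d=cam('wrist','w1.png')
for t,z in [('axle_grip',45),('axle_tip',45),('rest',0)]:
    for m in mark_of('wrist',t)[:2]: print(t,m['confidence'],m['uv'],at_z(d,m['uv'],z))
P,C,u,v=cloud(d);hsv=cv2.cvtColor(C[None],cv2.COLOR_RGB2HSV)[0].astype(int)
yel=(hsv[:,0]>20)&(hsv[:,0]<35)&(hsv[:,1]>150)&(hsv[:,2]>60)
q=P[yel&(np.linalg.norm(P[:,:2]-[495,-135],axis=1)<40)&(P[:,2]>48)]
print(len(q))
if len(q)>9: print(cv2.minAreaRect(q[:,:2].astype(np.float32)),np.median(q[:,2]))
rod=(np.linalg.norm(P[:,:2]-[545,-147],axis=1)<35)&(P[:,2]>44)&(hsv[:,1]<60);q=P[rod]
if len(q)>9:
    l=cv2.fitLine(q[:,:2].astype(np.float32),cv2.DIST_HUBER,0,.01,.01).ravel();print(l,np.arctan2(l[1],l[0]))
goto(494,-135,26,-.2)
```

```text
axle_grip 0.64 [384.6, 300.6] [ 389.57 -175.98   45.  ]
axle_grip 0.59 [323.4, 207.7] [ 493.75 -135.08   45.  ]
axle_tip 0.83 [221.5, 135.6] [574.91 -59.98  45.  ]
axle_tip 0.8 [442.0, 236.5] [ 444.31 -239.36   45.  ]
rest 0.6 [324.6, 150.6] [ 541.3 -146.     0. ]
857
((494.43939208984375, -134.38938903808594), (19.19677734375, 38.8875732421875), 78.46904754638672) 55.46150038441391
[   0.2     0.98  518.94 -141.81] 1.3673503
t 2.65 pos [ 493.  -135.3  229.5] rot [ 3.14  0.   -0.2 ] F [-0.1  0.1 -0.5] slide [ 0.  -0.   0.2] roll 0.0022
```

View pics/w1.png

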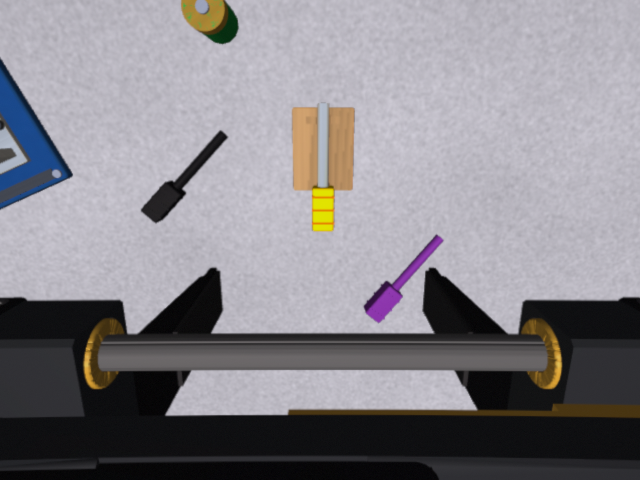

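The yellow handle is centred at (323,208) and squared up with the tool, so I'll descend with the fingers half closed.

Request:
step_arm(
  increments=[
    {"slide": [0.001,0,0.05],"roll": 0},
    {"slide": [0.001,0,0.1],"roll": 0},
    {"slide": [0.001,0,0.15],"roll": 0},
    {"slide": [0.001,0,0.19],"roll": 0},
    {"slide": [0.001,0,0.204],"roll": 0},
  ],
  fingers=0.5,
)

```text
t: 3.28
eef_pos: [492.4, -137.1, 23.9]
tcp_rot: [-3.141, 0.003, -0.202]
ft_force: [-0.3, 0.1, 0.9]
opening: 0.54
grip_force: 0.0
```

Request:
step_arm(
  increments=[
    {"slide": [0,0,0],"roll": 0},
    {"slide": [0,0,0],"roll": 0},
    {"slide": [0,0,0],"roll": 0},
    {"slide": [0,0,0],"roll": 0},
    {"slide": [0,0,0],"roll": 0},
  ],
  fingers=0.05,
)

```text
t: 3.9
eef_pos: [494.2, -136.5, 26.7]
tcp_rot: [3.141, -0.002, -0.2]
ft_force: [-1.3, -0.4, 8.2]
opening: 0.211
grip_force: 29.9
```

Request:
step_arm(
  increments=[
    {"slide": [0,0,-0.02],"roll": 0},
    {"slide": [0,0,-0.06],"roll": 0},
    {"slide": [0,0,-0.1],"roll": 0},
    {"slide": [0,0,-0.12],"roll": 0},
    {"slide": [0,0,-0.12],"roll": 0},
  ],
)

```text
t: 4.53
eef_pos: [494.2, -136.4, 147.1]
tcp_rot: [3.141, -0.003, -0.2]
ft_force: [-1.0, -0.1, -1.1]
opening: 0.21
grip_force: 29.9
```

Run:
```python
from h import *
np.set_printoptions(precision=2,suppress=True)
th=.21;c=np.array([617.4,175.8]);X=np.array([np.cos(th),np.sin(th)]);Y=np.array([-X[1],X[0]])
p=c+X*-190+Y*4.4
goto(p[0],p[1],150,th);print(state()['opening'],state()['grip_force'])
```

```text
t 4.53 pos [ 494.2 -136.4  147.1] rot [ 3.14 -0.   -0.2 ] F [-1.  -0.1 -1.1] slide [-0.12 -0.26 -0.  ] roll -0.41
0.20953510438571263 29.865487217903137
```

Request:
step_arm(
  increments=[
    {"slide": [-0.024,-0.052,-0.02],"roll": -0.08},
    {"slide": [-0.048,-0.104,-0.04],"roll": -0.16},
    {"slide": [-0.072,-0.156,-0.06],"roll": -0.25},
    {"slide": [-0.096,-0.208,-0.08],"roll": -0.33},
    {"slide": [-0.12,-0.26,-0.1],"roll": -0.41},
  ],
)

```text
t: 5.15
eef_pos: [426.9, 144.0, 245.3]
tcp_rot: [3.142, 0.001, 0.212]
ft_force: [0.7, -0.1, -0.7]
opening: 0.209
grip_force: 29.9
```

Request:
step_arm(
  increments=[
    {"slide": [0,0,0],"roll": 0},
  ],
)

```text
t: 5.28
eef_pos: [426.9, 145.4, 245.9]
tcp_rot: [-3.141, -0.001, 0.216]
ft_force: [-1.3, -1.4, -1.2]
opening: 0.207
grip_force: 29.9
```

```bash
cat > m.py <<'E'
from h import *
import sys
np.set_printoptions(precision=2,suppress=True)
d=cam('wrist',sys.argv[1]);P,C,u,v=cloud(d);hsv=cv2.cvtColor(C[None],cv2.COLOR_RGB2HSV)[0].astype(int)
near=np.linalg.norm(P[:,:2]-[617,177],axis=1)
b=(hsv[:,0]>100)&(hsv[:,0]<125)&(hsv[:,1]>120)&(near<110)&(P[:,2]<20)&(P[:,2]>4)
print('base',b.sum(),cv2.minAreaRect(P[b][:,:2].astype(np.float32)),P[b][:,2].mean())
e=(near<75)&(P[:,2]>78)&(P[:,2]<92)&(hsv[:,1]<90);q=P[e];print('ears',len(q),cv2.minAreaRect(q[:,:2].astype(np.float32)),np.median(q[:,2]))
s=state();g=np.array(s['eef_pos']);print(g,s['tcp_rot'])
th=.21;X=np.array([np.cos(th),np.sin(th)]);Y=np.array([-X[1],X[0]])
q=q[:,:2]-[617.4,175.8];a=q@X;bb=q@Y
for lo,hi in((-40,-15),(15,40)):
    k=(a>lo)&(a<hi)
    if k.sum()>20: print('ear',k.sum(),np.percentile(a[k],[1,99]),np.percentile(bb[k],[.5,99.5]),np.polyfit(bb[k],a[k],1))
# axle in hand
z=P[:,2]-(g[2]+19);r=P[:,:2]-g[:2];a=r@X;bb=r@Y
k=(a>25)&(a<90)&(abs(bb)<12)&(abs(z)<15)&(hsv[:,1]<90)
if k.sum()>20: print('rod',k.sum(),np.polyfit(a[k],bb[k],1),np.polyfit(a[k],z[k],1),a[k].max())
k=(abs(a)<40)&(abs(bb)<14)&(abs(z)<16)&(hsv[:,0]>20)&(hsv[:,0]<35)&(hsv[:,1]>150)
if k.sum()>20: print('handle',k.sum(),np.percentile(a[k],[1,99]),np.percentile(bb[k],[1,99]),np.percentile(z[k],[1,50,99]))
E
python3 m.py w2.png
```

```text
base 3836 ((581.1204223632812, 170.13998413085938), (55.528587341308594, 118.30360412597656), 12.252498626708984) 12.375471083336256
ears 444 ((587.9305419921875, 176.28842163085938), (2.7515580654144287, 71.62955474853516), 12.370063781738281) 81.9045477700127
[427.25 143.76 245.13] [3.14 0.   0.21]
ear 444 [-29.96 -27.45] [-29.1   41.88] [ -0.   -28.82]
rod 4546 [0.02 1.64] [-0.    4.22] 89.99681718501417
handle 3017 [-5.46 19.91] [-7.99 11.92] [-5.03 10.2  12.03]
```

View pics/w2.png

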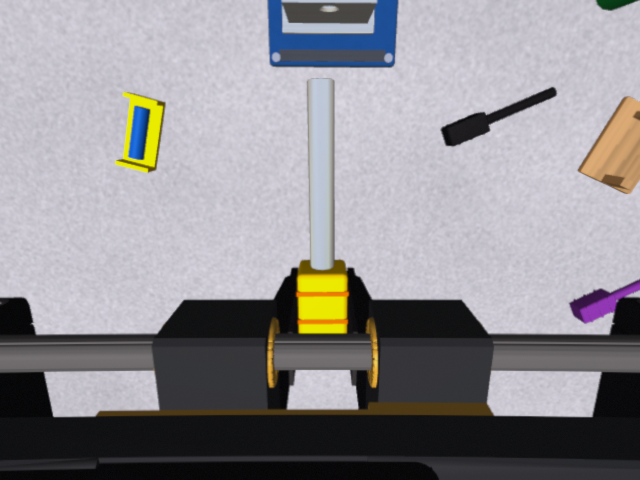

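The rod is in hand, straight, with its tip at (320,80) and the near ear at (330,10) beyond the blue base edge. I'll move to about 18 mm short of the ear at hole height and compare rod and ear in one picture.

```bash
cat > g.py <<'E'
from h import *
import sys
x,y,z=map(float,sys.argv[1:4]);th=float(sys.argv[4]) if len(sys.argv)>4 else .212
X=np.array([np.cos(th),np.sin(th)]);Y=np.array([-X[1],X[0]])
p=np.array([617.4,175.8])+X*x+Y*y
goto(p[0],p[1],z,th)
r=state()['eef_pos'][:2]-[617.4,175.8];print('stand xy',r@X,r@Y)
E
python3 g.py -140 4.4 46
```

```text
t 5.33 pos [427.3 143.8 245.1] rot [3.1415e+00 2.0000e-04 2.1330e-01] F [-0.6 -0.3 -0.9] slide [0.0527 0.0043 0.1991] roll 0.0013
stand xy -192.63346459864664 8.689294778906923
```

Request:
step_arm(
  increments=[
    {"slide": [0.01,0.002,0.05],"roll": 0},
    {"slide": [0.02,0.004,0.1],"roll": 0},
    {"slide": [0.035,0.004,0.15],"roll": 0},
    {"slide": [0.053,0.004,0.199],"roll": 0},
    {"slide": [0.053,0.004,0.199],"roll": 0},
  ],
)

```text
t: 5.95
eef_pos: [479.2, 147.9, 42.7]
tcp_rot: [-3.141, 0.008, 0.208]
ft_force: [-0.3, -0.4, 0.4]
opening: 0.21
grip_force: 29.9
```

```bash
python3 m.py w3.png; python3 g.py -140 4.4 46
```

```text
base 12426 ((579.8285522460938, 170.04238891601562), (51.887203216552734, 118.98904418945312), 12.155412673950195) 12.364589558608008
ears 744 ((587.4210815429688, 176.0177764892578), (1.1722434759140015, 71.70514678955078), 12.297979354858398) 79.53141228181006
[479.55 148.19  45.04] [-3.14  0.    0.21]
ear 744 [-29.72 -28.83] [-28.99  41.99] [ -0.   -29.26]
rod 4524 [ 0.01 -0.22] [-0.01  1.17] 89.97999068312151
handle 2999 [-5.67 19.64] [-9.89  9.97] [-8.94  7.1   8.98]
t 6.0 pos [479.6 148.2  45. ] rot [-3.1416  0.0049  0.208 ] F [-0.2 -0.   1.3] slide [ 0.0006 -0.0024 -0.001 ] roll -0.004
stand xy -140.57211759418803 2.0171320266602413
```

View pics/w3.png

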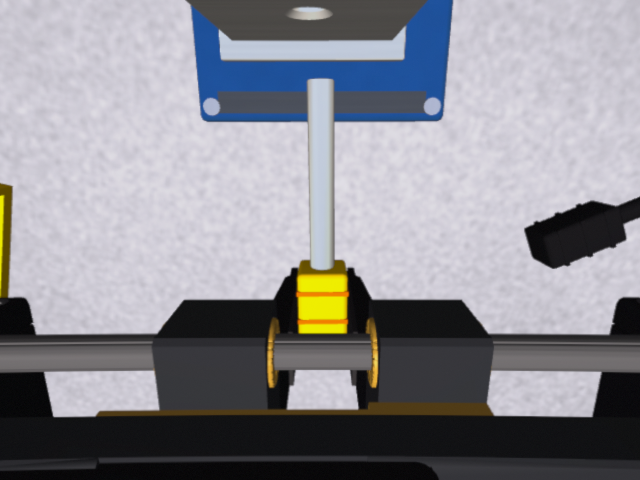

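```bash
cat > m2.py <<'E'
from h import *
np.set_printoptions(precision=2,suppress=True)
d=cam('wrist');im=d['color'];P,C,u,v=cloud(d);hsv=cv2.cvtColor(C[None],cv2.COLOR_RGB2HSV)[0].astype(int)
th=.212;X=np.array([np.cos(th),np.sin(th)]);Y=np.array([-X[1],X[0]])
q=P[:,:2]-[617.4,175.8];a=q@X;b=q@Y;z=P[:,2]
k=(a<-33)&(a>-115)&(abs(b-3)<14)&(abs(z-64)<12)&(hsv[:,1]<90)
for lo in range(-112,-36,8):
    m=k&(a>=lo)&(a<lo+8)
    if m.sum()>20: print('rod',lo+4,'Y',(np.percentile(b[m],1)+np.percentile(b[m],99))/2,'top',np.percentile(z[m],98))
print('rod tip',np.percentile(a[k],99.8))
f=(abs(a+29.7)<1.5)&(z>30)&(z<77)&(abs(b-6)<30);print('face',f.sum(),np.median(a[f]),'zrange',z[f].min(),z[f].max())
m=(abs(a+29.7)<1.5)&(abs(b-6)<40)&(z>60);print('ear Y ends',np.percentile(b[m],[.2,99.8]),'zmax',z[m].max())
g=cv2.cvtColor(im,cv2.COLOR_RGB2GRAY)
sub=g[:26,270:350];bw=(sub>120).astype(np.uint8)
n,l,st,ce=cv2.connectedComponentsWithStats(bw)
for i in range(1,n):
    if st[i,4]>20:
        c=ce[i]+[270,0];o,r=ray(d,c);n3=np.array([X[0],X[1],0]);p0=np.array([*([617.4,175.8]+X*-29.7),0])
        p=o+r*(n3@(p0-o))/(n3@r);print('hole?',st[i],c,'Y',(p[:2]-[617.4,175.8])@Y,'z',p[2])
E
python3 m2.py
```

```text
rod -108 Y 2.2496475125890965 top 69.2791533084355
rod -100 Y 2.3807014045292285 top 69.19282012907632
rod -92 Y 2.385257272933497 top 69.15398125294489
rod -84 Y 2.356680472393214 top 68.9989160792934
rod -76 Y 2.5092370473102266 top 69.1568466552411
rod -68 Y 2.475183487138982 top 69.0731646557991
rod -60 Y 2.4540610835200636 top 68.93820919442787
rod -52 Y 2.6215020899534176 top 69.17629342090903
rod tip -48.902770557867164
face 4699 -29.231219167813848 zrange 30.027329016560515 76.99981000400157
ear Y ends [-29.55  42.24] zmax 84.54569184327366
hole? [  0   0  80   3 240] [309.5   1. ] Y 5.614004001361694 z 85.4587094155332
hole? [ 21  10  41  13 420] [310.76  16.19] Y 5.745296964187277 z 67.98374275868332
```

Request:
step_arm(
  increments=[
    {"slide": [0.004,-0.0035,-0.001],"roll": -0.003},
    {"slide": [0.008,-0.0035,-0.001],"roll": -0.003},
    {"slide": [0.012,-0.0035,-0.001],"roll": -0.003},
    {"slide": [0.012,-0.0035,-0.001],"roll": -0.003},
  ],
)

```text
t: 6.55
eef_pos: [491.9, 155.5, 48.0]
tcp_rot: [3.141, -0.001, 0.213]
ft_force: [-0.5, -0.1, 0.3]
opening: 0.208
grip_force: 29.9
```

```bash
python3 m2.py; python3 g.py -128 6 46
```

```text
rod -108 Y 6.248897339588477 top 72.12999271271273
rod -100 Y 6.952443465336216 top 72.34918391518548
rod -92 Y 6.951058070603414 top 72.37563755098593
rod -84 Y 7.167167203048369 top 72.59197533429845
rod -76 Y 7.180884021598199 top 72.63971017651681
rod -68 Y 7.185413781810631 top 72.42109137181615
rod -60 Y 7.402426667920177 top 72.40749572231725
rod -52 Y 7.383972050747851 top 72.35685163263457
rod -44 Y 7.769686016201065 top 72.38746949733357
rod -36 Y 7.590025169025886 top 72.22915485411085
rod tip -35.43407886277599
face 2573 -29.313450166568458 zrange 30.03161839522764 76.97713418782749
ear Y ends [-29.77  42.13] zmax 84.52247762007323
hole? [  0  17  80   9 203] [290.26  22.51] Y 13.849438116188667 z 124.5814128792308
t 6.6 pos [491.6 155.5  47.8] rot [ 3.1415e+00 -4.0000e-04  2.1290e-01] F [ 0.4 -0.6 -0.3] slide [-0.0007  0.0006  0.0018] roll 0.0009
stand xy -127.27259618397812 6.580900585620015
```

Request:
step_arm(
  increments=[
    {"slide": [0.0,0.0013,0.002],"roll": 0.004},
    {"slide": [0.0,0.0013,0.002],"roll": 0.004},
    {"slide": [0.0,0.0013,0.002],"roll": 0.004},
    {"slide": [0.0,0.0013,0.002],"roll": 0.004},
  ],
)

```text
t: 7.1
eef_pos: [491.8, 154.1, 45.6]
tcp_rot: [3.141, 0.0, 0.209]
ft_force: [-0.2, 0.9, -0.0]
opening: 0.209
grip_force: 29.9
```

```bash
python3 m2.py; python3 g.py -128 6 46
```

```text
rod -108 Y 4.654412929822843 top 69.79939471909026
rod -100 Y 5.5063248627116 top 69.97366662366956
rod -92 Y 5.471187107422128 top 69.89430857782651
rod -84 Y 5.661626981393848 top 69.90936097574402
rod -76 Y 5.651556510604998 top 69.9214221877708
rod -68 Y 5.612281290891202 top 69.9616071428126
rod -60 Y 5.788928708661213 top 69.81169985251523
rod -52 Y 5.75534442173181 top 69.95457942781798
rod -44 Y 6.0928862669057136 top 69.8232586546715
rod -36 Y 5.881333911286646 top 69.69090880068741
rod tip -35.79131114608239
face 2770 -29.31868283592443 zrange 30.01124597730481 76.99266785039734
ear Y ends [-29.73  42.11] zmax 84.78421578953396
hole? [  0  14  80  12 398] [302.8   22.46] Y 9.470563969908932 z 120.66070927044352
t 7.15 pos [491.8 154.2  45.6] rot [3.1415e+00 1.0000e-04 2.0880e-01] F [ 0.1 -0.6 -0.6] slide [-0.0006 -0.0007 -0.0004] roll -0.0032
stand xy -127.36925286126586 5.272283531950837
```

Request:
step_arm(
  increments=[
    {"slide": [0.002,0,0],"roll": 0},
    {"slide": [0.004,0,0],"roll": 0},
    {"slide": [0.006,0,0],"roll": 0},
    {"slide": [0.008,0,0],"roll": 0},
    {"slide": [0.009,0,0],"roll": 0},
  ],
)

```text
t: 7.78
eef_pos: [500.7, 156.0, 45.6]
tcp_rot: [3.141, 0.0, 0.209]
ft_force: [-0.5, 0.9, 0.3]
opening: 0.207
grip_force: 29.9
```

Request:
step_arm(
  increments=[
    {"slide": [0.001,0,0],"roll": 0},
    {"slide": [0.002,0,0],"roll": 0},
    {"slide": [0.003,0,0],"roll": 0},
  ],
)

```text
t: 8.15
eef_pos: [503.6, 156.6, 45.6]
tcp_rot: [3.141, 0.0, 0.209]
ft_force: [-0.7, 0.1, 0.1]
opening: 0.211
grip_force: 29.9
```

Request:
step_arm(
  increments=[
    {"slide": [0.0025,0,0],"roll": -0.001},
    {"slide": [0.005,0,0],"roll": -0.001},
    {"slide": [0.0075,0,0],"roll": -0.002},
    {"slide": [0.01,0,0],"roll": -0.002},
    {"slide": [0.0125,0,0],"roll": -0.002},
  ],
)

```text
t: 8.78
eef_pos: [515.9, 159.3, 45.6]
tcp_rot: [3.141, 0.0, 0.211]
ft_force: [-0.4, -0.3, 0.9]
opening: 0.21
grip_force: 29.9
```

Request:
step_arm(
  increments=[
    {"slide": [0.0025,0,0],"roll": 0},
    {"slide": [0.005,0,0],"roll": 0},
    {"slide": [0.0075,0,0],"roll": 0},
    {"slide": [0.01,0,0],"roll": 0},
    {"slide": [0.0125,0,0],"roll": 0},
  ],
)

```text
t: 9.4
eef_pos: [528.1, 161.9, 45.6]
tcp_rot: [3.142, 0.0, 0.211]
ft_force: [-0.7, 0.1, 1.4]
opening: 0.211
grip_force: 29.9
```

Request:
step_arm(
  increments=[
    {"slide": [0.003,0,0],"roll": 0},
    {"slide": [0.006,0,0],"roll": 0},
    {"slide": [0.009,0,0],"roll": 0},
    {"slide": [0.012,0,0],"roll": 0},
    {"slide": [0.015,0,0],"roll": 0},
  ],
)

```text
t: 10.02
eef_pos: [542.8, 165.0, 45.6]
tcp_rot: [3.142, 0.0, 0.211]
ft_force: [-1.1, 0.8, 1.3]
opening: 0.206
grip_force: 29.9
```

Request:
step_arm(
  increments=[
    {"slide": [0.002,0,0],"roll": 0},
    {"slide": [0.004,0,0],"roll": 0},
    {"slide": [0.006,0,0],"roll": 0},
    {"slide": [0.008,0,0],"roll": 0},
    {"slide": [0.01,0,0],"roll": 0},
  ],
)

```text
t: 10.65
eef_pos: [552.5, 167.1, 45.6]
tcp_rot: [3.142, 0.0, 0.211]
ft_force: [-2.0, 0.2, 1.3]
opening: 0.205
grip_force: 29.9
```

```bash
python3 g.py -69 6 46; python3 m2.py | tail -20; python3 -c "
from h import *
cam('wrist','w4.png')"
```

```text
t 10.65 pos [552.5 167.1  45.6] rot [3.1415e+00 1.0000e-04 2.1080e-01] F [-2.   0.2  1.3] slide [-0.0037 -0.0008 -0.0004] roll -0.0012
stand xy -65.26953076024944 5.155278903231806
rod -52 Y 2.9616433205859796 top 75.82688900662701
rod -44 Y 3.1126859295993357 top 69.8481008681498
rod -36 Y 5.446432996921013 top 70.04527774240148
rod tip -33.69350258928094
  return _methods._mean(a, axis=axis, dtype=dtype,
  ret = ret.dtype.type(ret / rcount)
Traceback (most recent call last):
  File "m2.py", line 11, in <module>
    f=(abs(a+29.7)<1.5)&(z>30)&(z<77)&(abs(b-6)<30);print('face',f.sum(),np.median(a[f]),'zrange',z[f].min(),z[f].max())
                                                                                                  ~~~~~~~~^^
ValueError: zero-size array to reduction operation minimum which has no identity
```

View pics/w4.png

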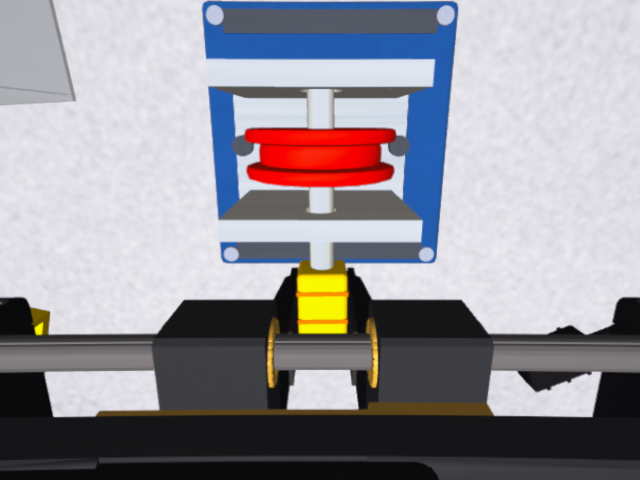

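The rod is through the near ear (320,215), the pulley (320,155) and into the far ear (320,90). The handle's shoulder (322,262) still has about 15 mm to go.

Request:
step_arm(
  increments=[
    {"slide": [0.0025,0,0],"roll": 0},
    {"slide": [0.005,0,0],"roll": 0},
    {"slide": [0.0075,0,0],"roll": 0},
    {"slide": [0.01,0,0],"roll": 0},
    {"slide": [0.012,0,0],"roll": 0},
  ],
)

```text
t: 11.38
eef_pos: [564.2, 169.6, 45.6]
tcp_rot: [3.142, 0.0, 0.211]
ft_force: [-2.6, 1.3, 2.5]
opening: 0.21
grip_force: 29.9
```

Request:
step_arm(
  increments=[
    {"slide": [0.0005,0,0],"roll": 0},
    {"slide": [0.001,0,0],"roll": 0},
    {"slide": [0.0015,0,0],"roll": 0},
    {"slide": [0.002,0,0],"roll": 0},
  ],
)

```text
t: 11.88
eef_pos: [566.1, 170.0, 45.6]
tcp_rot: [3.142, 0.0, 0.211]
ft_force: [-3.7, 1.9, 2.2]
opening: 0.208
grip_force: 29.9
```

Request:
step_arm(
  increments=[
    {"slide": [0.0005,0,0],"roll": 0},
    {"slide": [0.001,0,0],"roll": 0},
    {"slide": [0.001,0,0],"roll": 0},
  ],
)

```text
t: 12.25
eef_pos: [567.2, 170.2, 45.6]
tcp_rot: [3.141, -0.0, 0.211]
ft_force: [-3.1, 1.3, 3.3]
opening: 0.212
grip_force: 29.9
```

Request:
step_arm(
  increments=[
    {"slide": [0.0005,0,0],"roll": 0},
    {"slide": [0.001,0,0],"roll": 0},
    {"slide": [0.001,0,0],"roll": 0},
  ],
)

```text
t: 12.62
eef_pos: [568.2, 170.4, 45.6]
tcp_rot: [3.142, -0.0, 0.211]
ft_force: [-3.3, 1.9, 2.8]
opening: 0.209
grip_force: 29.9
```

Request:
step_arm(
  increments=[
    {"slide": [0.0005,0,0],"roll": 0},
    {"slide": [0.001,0,0],"roll": 0},
    {"slide": [0.001,0,0],"roll": 0},
  ],
)

```text
t: 13.0
eef_pos: [568.4, 170.5, 45.6]
tcp_rot: [3.142, 0.001, 0.211]
ft_force: [-5.7, 1.3, 4.9]
opening: 0.209
grip_force: 29.9
```

Request:
step_arm(
  increments=[
    {"slide": [0.0005,0,0],"roll": 0},
    {"slide": [0.0005,0,0],"roll": 0},
  ],
)

```text
t: 13.25
eef_pos: [568.5, 170.6, 45.6]
tcp_rot: [3.142, 0.002, 0.211]
ft_force: [-8.1, 0.7, 6.7]
opening: 0.207
grip_force: 29.9
```

```bash
python3 -c "
from h import *
d=cam('wrist');cv2.imwrite('pics/w5.png',cv2.resize(d['color'][150:360,180:460,::-1],None,fx=2.8,fy=2.8))"
```

```text
(no output)
```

View pics/w5.png

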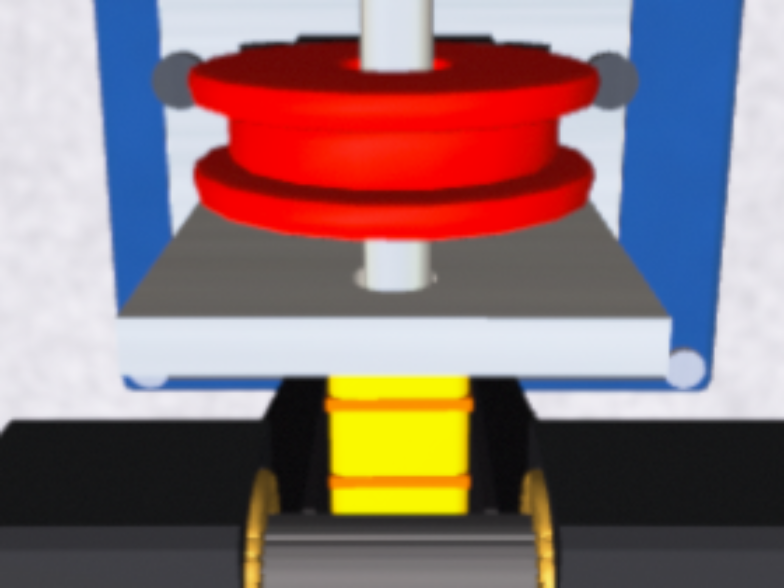

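The shoulder meets the ear face at (400,375) in the crop, the force is rising and the motion has stopped, so the handle is home. Letting go.

Request:
step_arm(
  increments=[
    {"slide": [0,0,0],"roll": 0},
    {"slide": [0,0,0],"roll": 0},
    {"slide": [0,0,0],"roll": 0},
    {"slide": [0,0,0],"roll": 0},
  ],
  fingers=0.45,
)

```text
t: 13.8
eef_pos: [569.7, 170.7, 45.5]
tcp_rot: [3.141, -0.0, 0.211]
ft_force: [-0.7, -0.8, 0.4]
opening: 0.445
grip_force: 0.0
```

Request:
step_arm(
  increments=[
    {"slide": [0,0,-0.02],"roll": 0},
    {"slide": [0,0,-0.05],"roll": 0},
    {"slide": [0,0,-0.1],"roll": 0},
    {"slide": [-0.05,0,-0.14],"roll": 0},
    {"slide": [-0.1,0,-0.16],"roll": 0},
  ],
)

```text
t: 14.42
eef_pos: [471.1, 149.6, 207.1]
tcp_rot: [3.141, -0.002, 0.211]
ft_force: [0.6, -1.0, 0.2]
opening: 0.45
grip_force: 0.0
```

Run:
```python
from h import *
s=state();print(s['t'],s['eef_pos'],s['ft_force'],s['opening'])
d=cam('wrist','w6.png');P,C,u,v=cloud(d);hsv=cv2.cvtColor(C[None],cv2.COLOR_RGB2HSV)[0].astype(int)
th=.212;X=np.array([np.cos(th),np.sin(th)]);Y=np.array([-X[1],X[0]]);q=P[:,:2]-[617.4,175.8];a=q@X;b=q@Y
k=(hsv[:,0]>20)&(hsv[:,0]<35)&(hsv[:,1]>150)&(abs(a+50)<30)&(abs(b-5)<20)&(P[:,2]>66)
print(k.sum(),np.percentile(a[k],[1,99]),np.percentile(b[k],[1,99]),np.percentile(P[k,2],[1,50,99]), np.polyfit(a[k],P[k,2],1))
e=(abs(b-6)<40)&(P[:,2]>79)&(P[:,2]<90)&(a<-15)&(a>-40)&(hsv[:,1]<90);print('near ear top a',np.percentile(a[e],[1,99]))
S=cam('side');cv2.imwrite('pics/s6.png',cv2.resize(S['color'][170:270,280:420,::-1],None,fx=5,fy=5,interpolation=cv2.INTER_CUBIC))
```

```text
14.425 [471.05352033 149.60042203 207.14550199] [ 0.61168381 -0.96746129  0.1535686 ] 0.449582926049222
1386 [-68.78321025 -29.95199165] [-3.25104012 15.96740433] [71.63623032 74.02082372 76.18009701] [3.94850421e-03 7.41797519e+01]
near ear top a [-29.57925734 -20.81499563]
```

View pics/w6.png

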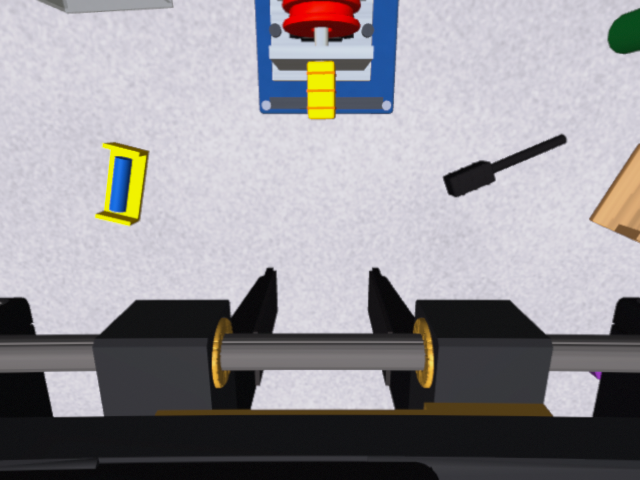

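View pics/s6.png

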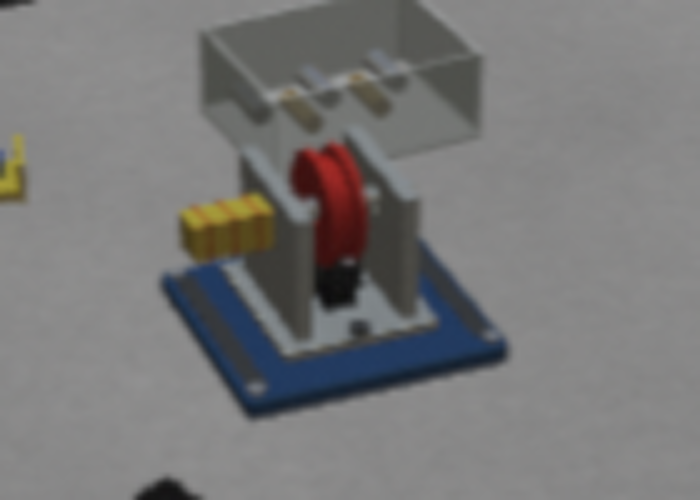

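The shoulder is at x = -30 mm against the ear face (wrist picture (320,60), side crop (270,215)). The handle is level and the gripper is clear.

```bash
python3 -c "
from cell import env
print(env.job_done())"
```

```text
the job is handed in; nothing more can be done
None
```

The axle is through the near ear, the pulley and the far ear, with its handle fully home against the near ear; I let go, backed the gripper clear, and handed the job in at about 14.5 s, with the wrist force never reading above about 11 N.

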